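Get the dropped screwdriver out through the casing's access opening

ROBOT

A 6-joint arm with a two-finger parallel gripper is mounted at the origin on a cart in front of the work surface, level with it; the furniture and walls round the work are solid. World frame = base frame: x ahead of the robot, y to its left, z up, the work surface at z = 0. Lengths are in m, angles in degrees, forces in N, time in s.
With the tool pointing down it reaches from about 0.4 to 0.825 m from the base axis. Payload 7 kg.
Tool frame: the origin (TCP) lies on the centre line of the jaws, within the pads' length; the fingertips stand 19 mm ahead of it and the grasp point (between the pads) is the TCP (r.tip_extent is the distance from the TCP to the fingertips, in m); z points along the fingers, y is the line along which they close (so a half turn about z gives the same grasp; the last joint's range is limited). The gripper opens to 88 mm and grips with 3 to 60 N. Pads are 19 mm wide; open, the fingers measure 130 mm over their backs; the gripper's body (78 mm by 193 mm) begins 47 mm behind the grasp point.
Start: joints at [-59.124, 20.546, 0.682, 0, -70.136, -16.507], TCP at [0.167, -0.654, 0.246] pointing down, gripper open.
Joint ranges: [-176.03, 176.03], [-82.01, 121.73], [-58.28, 71.71], [-173.87, 95.51], [-174.79, -0.11], [-173.66, 173.66]. Speed limits (degrees/s): [136.94, 136.94, 172.46, 180, 180, 180].

INTERFACE

Orientations are given as [roll, pitch, yaw] about the fixed x, y, z axes, in that order (R = Rz(yaw) Ry(pitch) Rx(roll)).
In Python, from plant import r gives the robot as it stands. The module is installed in compiled form; this text tells all that it offers.
- The arm moves only by the tool jog_arm, never from a script. Its argument "deltas" is a list that holds one entry, the list of rows, each a list of 5 numbers: the opening, from -1 (shut) to 1 (fully open), then the shift along the world's x, y, z in cm, then the turn about the world's z in rad. In form: [[[claw, dx, dy, dz, turn], ...]]. A call has 1 to 8 rows; each row shifts and turns the commanded pose from where the row before left it; what a row does not reach is not made up. A row lasts 1/8 s, in which the tool goes at most 62.5 mm and 10.7 degrees, less where a joint would pass 70% of its speed; a pose out of reach is approached as far as the arm can. A call with a gripper value outside its range is refused whole. The fingers move at their own pace and stop on an object; "force" is the grip in N (left out, the last holds). Time passes only in rows, so rows that do not move let the fingers close. It gives the time, the measured TCP pose, the force, the opening and the grip force at its end, in the units of the state.
- r.get_state(): the state, without advancing time (a new reading comes with each control period).
- r.capture(name): name is "scene" or "side" or "wrist"; returns the picture (400x640x3 uint8, blue, green, red); there is no depth.
- r.camera_info(name): a dict with "fx", "fy", "cx", "cy" (pixels), "k1" (the pictures are not rectified: a ray, as slopes to the right and down, at radius r is drawn at 1 + k1 r^2 times it, then the intrinsics apply), "view" (4x4, takes a point from world to camera coordinates). Camera axes: x right, y up, looking along -z (the intrinsics and any distortion apply to the point x, -y, -z); pixel columns grow to the right and rows downward; lengths in m; the calibration is good to about 2 mm. A picture is of the moment at which its call begins: read the wrist's pose just before it. camera_info takes no time and is no camera call; for the wrist camera it gives the pose at the moment of the call.
- r.close_job(): hands the job in; it is judged then, once.
The state is a dict: "time_s": time; "joints": joint angles; "qd": joint speeds; "joint_torque": joint torques, N m; "tcp_pos": TCP position; "eef_rot": TCP orientation; "contact_force": force on the tool from outside, world axes, zero at the start; "moment": the same for the moment, N m; "gripper_width": finger opening in m; "gripper_force": force on a finger pad.
Only numpy, scipy, OpenCV 4.12 (cv2) and the standard library are available. Lean on these libraries where they do the work, as an engineer would, in place of code of your own. Each camera call takes 0.05 s, during which the arm holds its last target. There are 200 camera calls.

TASK

A screwdriver has been dropped inside the low sheet-metal casing and is longer than the access opening in its top. Take it by the handle, tilt it so that the handle comes up through the opening first while the blade is still under the cover, and draw it out without forcing it against the casing or disturbing the small parts lying around. Finish while still holding it in the gripper, still, with the whole screwdriver at least 5 cm above the top of the casing.

Things in the scene. Friction and masses are not known exactly. Their poses are not given: they have to be found in the camera images.
- casing: Fixed grey sheet-steel box, 132 mm wide (its x), 232 long (its y), 56 high; origin at the centre of its underside, z up. Walls, floor and top are 3 mm thick: floor at z = 3 mm, underside of the top at z = 53, inside end walls at y = -113 and +113. Closed all round but for the opening in the top: the top covers 86 mm of the -y end and leaves a 21 mm lip at the +y end.
- opening (a point): Centre of the rectangular opening in the casing's top, level with the top face (casing x = 0, y = +32.5, z = 56 mm). It spans casing x from -56 to +56 mm and y from -30 to +95 mm.
- driver: Loose screwdriver, 186 mm long, 0.1 kg, lying inside the casing along its y within 5 degrees, handle towards +y, blade under the cover at -y; the handle's end may be under the lip. Origin under its middle at its underside, z up, long axis 14 mm higher, along its y. Handle 28 mm thick, y +3 to +93 mm: grip at y = +48. Shank 6 mm thick, y -93 to +3.
- blade_tip (a point): End of the screwdriver's blade, on its long axis (driver y = -93 mm, z = 14 mm).
- handle_end (a point): End of the screwdriver's handle, on its long axis (driver y = +93 mm, z = 14 mm).
- coupler: Small metal air coupler, 22 x 50 x 22 mm, lying loose on the worktop beside the casing; leave alone. Origin at the centre of its underside.
- hex_nut: Hexagon nut, 19 x 22 x 10 mm, lying loose on the worktop beside the casing; leave alone. Origin at the centre of its underside.
- tape_reel: Small white reel of thread tape, 52 mm across, 14 mm high, lying loose on the worktop beside the casing; leave alone. Origin at the centre of its underside.

How it is judged (in metres and radians):
On the way:
1. the screwdriver stands diagonally in the opening: the handle's end above the casing's top, the blade's tip still inside, under the cover (z of handle_end in the frame of casing above 0.058 m and z of blade_tip in the frame of casing below 0.053 m and y of blade_tip in the frame of casing below -0.03 m), for 0.05 s.
At the end, for the whole second after the job is handed in: The gripper holds the screwdriver (fingers pressing it with more than 1 N), still (under 30 mm/s), both its ends at least 50 mm above the casing's top face, touching nothing of the casing; coupler, nut and tape reel are within 20 mm of where they lay (z of each of blade_tip, handle_end in the frame of casing above 0.106 m and contact force between driver and the fingers above 1 N and contact force between driver and casing below 0.1 N and linear speed of driver below 0.03 m/s and distance of each of coupler, hex_nut, tape_reel from where it was at the start of the episode below 0.02 m); the arm keeps its last pose, push and grip.
It fails at once if the screwdriver is forced against the casing (more than 20 N) (contact force between driver and casing above 20 N).
It fails at once if a small part beside the casing is knocked more than 20 mm away (distance of any of coupler, hex_nut, tape_reel from where it was at the start of the episode above 0.02 m).
It also fails if it takes over 32 s, if anything falls off the work surface, if the arm or the gripper's body presses on something with over 40 N, if the wrist force passes 120 N, or if a joint passes its speed limit or range.

## Working session

There is one attempt and no reset: what is moved stays moved. The work goes in short steps, Python scripts to look and compute and a tool call to move; the robot and the scene stay as the last step left them, time stands still between calls to the robot, and variables do not carry over. Pictures are saved under pics/ and viewed, at most 10 in all, crops included, and the job is handed in when it is done.

Besides the shell and the picture viewer there is one more tool, called after "Call:" by a JSON object that holds its "name" and its "arguments". jog_arm: Moves the arm, as the interface text tells. Its arguments: {"type":"object","properties":{"deltas":{"type":"array"},"force":{"type":"number"}},"required":["deltas"]}

```bash
mkdir -p pics; python3 - <<'E'
from plant import r
import cv2,numpy as np
s=r.get_state();print({k:np.round(v,3) for k,v in s.items()})
for n in("scene","side"):
    cv2.imwrite(f"pics/{n}0.png",r.capture(n));c=r.camera_info(n);print(n,c)
E
```

```text
{'time_s': np.float64(0.0), 'joints': array([-5.9123e+01,  2.0591e+01,  6.3200e-01, -2.0000e-02, -7.0135e+01,
       -1.6507e+01]), 'qd': array([ 0.022, -0.025, -0.076, -0.086,  0.005, -0.053]), 'joint_torque': array([ 2.0000e-03, -5.8272e+01,  2.9307e+01,  6.9970e+00,  7.0000e-03,
       -0.0000e+00]), 'tcp_pos': array([ 0.167, -0.653,  0.245]), 'eef_rot': array([ 1.79904e+02, -9.00000e-03, -1.65637e+02]), 'contact_force': array([ 0.037,  1.134, -0.162]), 'moment': array([ 0.008, -0.02 ,  0.024]), 'gripper_force': np.float64(0.0), 'gripper_width': np.float64(0.088)}
scene {'fx': 513.4317163549139, 'fy': 513.4317163549139, 'cx': 316.86857513005583, 'cy': 202.95947590130444, 'k1': -0.06292815586339864, 'view': array([[-0.75028458, -0.66110836, -0.00296358,  0.43514585],
       [ 0.312775  , -0.35890707,  0.87940748, -0.14148403],
       [-0.58244729,  0.65887894,  0.47606061, -0.70951775],
       [ 0.        ,  0.        ,  0.        ,  1.        ]])}
side {'fx': 463.12429297600687, 'fy': 463.12429297600687, 'cx': 315.86472752024576, 'cy': 196.81585785229242, 'k1': -0.05364212009629005, 'view': array([[-0.87884383, -0.4769121 , -0.01372515,  0.4810124 ],
       [ 0.17649514, -0.35169904,  0.91932434, -0.10797008],
       [-0.44326403,  0.8055201 ,  0.3932612 , -0.76932531],
       [ 0.        ,  0.        ,  0.        ,  1.        ]])}
```

View pics/scene0.png

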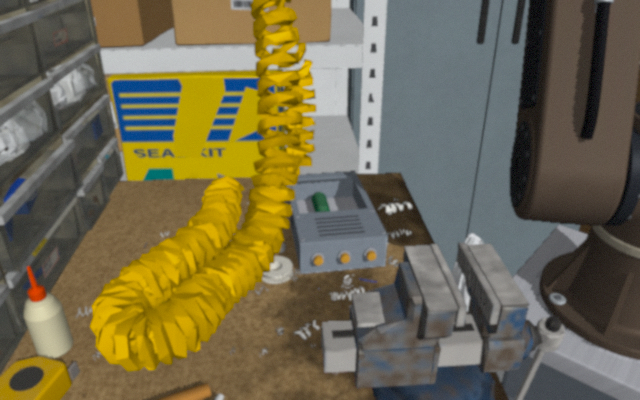

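View pics/side0.png

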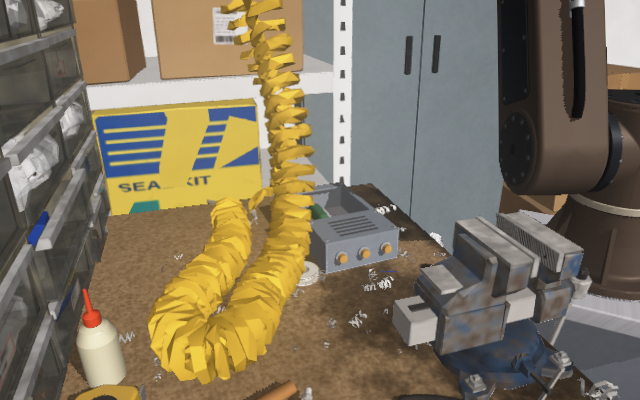

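The scene picture shows the casing at about (292–387, 172–272), with its covered, orange-knobbed end towards the camera. The green handle is at (320,203), the tape reel at (277,270), a yellow hose on the left and a vise at (430,310).

```bash
cat > h.py <<'E'
from plant import r
import cv2,numpy as np
def ray(c,px):
    x,y=(px[0]-c['cx'])/c['fx'],(px[1]-c['cy'])/c['fy']
    rd=np.hypot(x,y);q=rd
    for _ in range(20): q=rd/(1+c['k1']*q*q)
    k=q/rd if rd>0 else 1
    V=np.array(c['view']);R=V[:3,:3];o=-R.T@V[:3,3]
    return o,R.T@np.array([x*k,-y*k,-1])
def on(c,px,z):
    o,d=ray(c,px);return o+d*(z-o[2])/d[2]
def proj(c,p):
    V=np.array(c['view']);q=V[:3,:3]@np.asarray(p)+V[:3,3]
    x,y=q[0]/-q[2],-q[1]/-q[2];k=1+c['k1']*(x*x+y*y)
    return np.array([c['cx']+c['fx']*x*k,c['cy']+c['fy']*y*k])
E
python3 - <<'E'
from h import *
c=r.camera_info("scene")
for n,p,z in[("FL",(297,243),.056),("FR",(386,237),.056),("BR",(355,174),.056),("handle",(320,203),.03),("reel",(277,270),.007),("hose bottom",(240,185),0.05),("hose",(270,240),0.05),("vise",(425,250),.1),("vise2",(475,240),.1)]:
    print(n,np.round(on(c,p,z),3))
c=r.camera_info("wrist");V=c['view'];print(c, -V[:3,:3].T@V[:3,3])
a=cv2.imread("pics/scene0.png")[150:300,220:420];cv2.imwrite("pics/c.png",cv2.resize(a,None,fx=4,fy=4,interpolation=2))
E
```

```text
FL [0.397 0.251 0.056]
FR [0.308 0.153 0.056]
BR [0.477 0.009 0.056]
handle [0.484 0.101 0.03 ]
reel [0.421 0.271 0.007]
hose bottom [0.614 0.172 0.05 ]
hose [0.439 0.265 0.05 ]
vise [0.215 0.205 0.1  ]
vise2 [0.177 0.141 0.1  ]
{'fx': 311.3100669202716, 'fy': 311.3100669202716, 'cx': 322.33311799937644, 'cy': 189.64110495800128, 'k1': 0.02144394104985645, 'view': array([[-0.24793413,  0.96877619,  0.00116937,  0.67325312],
       [-0.93468213, -0.23889085, -0.26324983,  0.03391986],
       [-0.25475082, -0.06636161,  0.96472699, -0.39091572],
       [ 0.        ,  0.        ,  0.        ,  1.        ]])} [ 0.09904062 -0.67007024  0.38526906]
```

View pics/c.png

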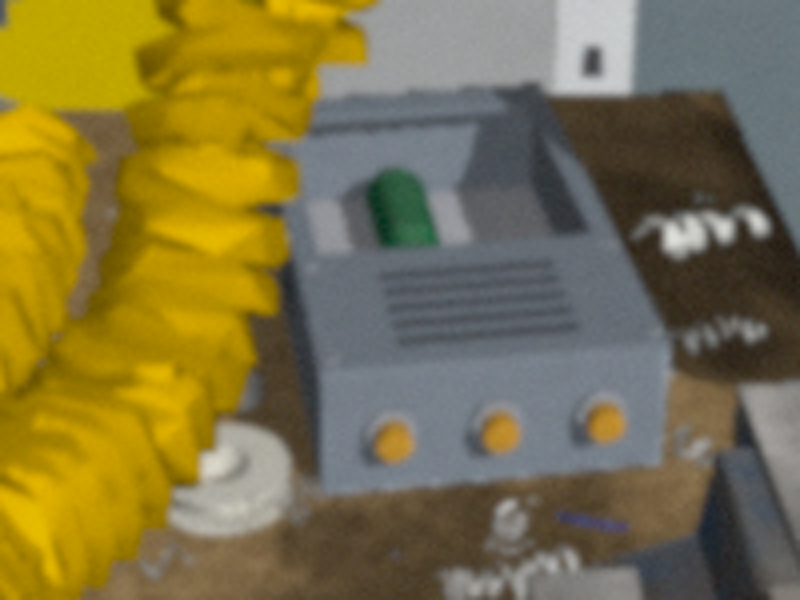

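The crop confirms it: the green handle shows through the opening at scene pixel ~(321,200), the cover with vent slots is nearest the camera, and the reel is at front-left beside the casing's -x wall. I'll triangulate the hose next, then move the wrist camera above.

```bash
python3 - <<'E'
from h import *
a,b=r.camera_info("scene"),r.camera_info("side")
ia,ib=[cv2.imread(f"pics/{n}0.png") for n in("scene","side")]
def cen(im,v,lo,hi):
    h=cv2.cvtColor(im,cv2.COLOR_BGR2HSV)[v]; x=[u for u in range(lo,hi) if 18<h[u,0]<32 and h[u,1]>150]; return np.mean(x),min(x),max(x)
for v in(20,60,100,140,180,215,245):
    p=(cen(ia,v,200 if v>180 else 245,325)[0],v);o,d=ray(a,p)
    best=None
    for vb in range(2,300):
        try:ub=cen(ib,vb,225,330)[0]
        except Exception: continue
        P,e=ray(b,(ub,vb)); n=np.cross(d,e); g=abs(np.dot(P-o,n))/np.linalg.norm(n)
        A=np.stack([d,-e],1);t=np.linalg.lstsq(A,P-o,rcond=None)[0]
        if best is None or g<best[0]: best=(g,vb,o+d*t[0])
    print(v,round(best[0],4),best[1],np.round(best[2],3))
E
```

```text
20 0.0002 51 [0.649 0.035 0.318]
60 0.0003 84 [0.569 0.102 0.269]
100 0.0023 115 [0.499 0.189 0.235]
140 0.0015 162 [0.63  0.042 0.094]
180 0.0003 198 [0.602 0.099 0.037]
215 0.0004 225 [0.481 0.274 0.081]
245 0.0002 254 [0.468 0.3   0.046]
```

Call:
{"name": "jog_arm", "arguments": {"deltas": [[[1,2.6,5.2,0.6,-0.1],[1,2.6,5.2,0.6,-0.1],[1,2.6,5.2,0.6,-0.1],[1,2.6,5.2,0.6,-0.1],[1,2.6,5.2,0.6,-0.1],[1,2.6,5.2,0.6,-0.1],[1,2.6,5.2,0.6,-0.1],[1,2.6,5.2,0.6,-0.1]]]}}

```text
time_s: 1.1
tcp_pos: [0.3758, -0.2361, 0.2938]
eef_rot: [180.0, 0.0, 148.3]
contact_force: [2.2, -0.5, 0.3]
gripper_width: 0.0873
gripper_force: 0.0
```

Call:
{"name": "jog_arm", "arguments": {"deltas": [[[1,2.6,5.2,0.6,-0.1],[1,2.6,5.2,0.6,-0.06],[0,0,0,0,0],[0,0,0,0,0]]]}}

```text
time_s: 1.6
tcp_pos: [0.4272, -0.1336, 0.3052]
eef_rot: [-180.0, -0.0, 139.5]
contact_force: [0.2, 0.2, -0.2]
gripper_width: 0.0727
gripper_force: 0.0
```

```bash
python3 - <<'E'
from h import *
c=r.camera_info("wrist");np.save("w1.npy",c,allow_pickle=True);cv2.imwrite("pics/w1.png",r.capture("wrist"))
s=r.get_state();print(s['tcp_pos'],s['eef_rot'],s['joints'],proj(c,(.465,.106,.056)))
E
```

```text
[ 0.42700243 -0.13422937  0.30521977] [-1.79967361e+02 -3.33693915e-02  1.39379574e+02] [ 7.91899568e+00 -3.69921169e+00 -2.06127761e+01 -3.54943193e-03
 -7.31329900e+01 -1.38538381e+02] [501.72410754  53.4891584 ]
```

View pics/w1.png

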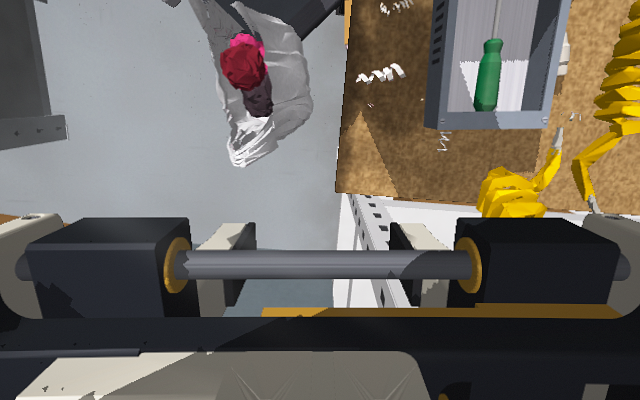

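The wrist view shows the casing with the lip edge at rows ~112–128 and the green handle from about (495,40) to (487,112). Hose coils run along the right at (620,100), and there is a yellow piece at (510,195) beyond the +y end.

```bash
python3 - <<'E'
from h import *
c=np.load("w1.npy",allow_pickle=True).item();a=r.camera_info("scene");b=r.camera_info("side")
for p in((510,195),(555,140),(590,190),(620,110),(630,40)):
    print(p)
    for z in(.0,.05,.1,.15,.2,.25,.3,.35,.4):
        q=on(c,p,z);print(' ',z,np.round(q[:2],3),proj(a,q).astype(int),proj(b,q).astype(int))
print("casing/handle")
for n,p,z in(("lipL",(425,128),.056),("lipR",(546,128),.056),("hend",(487,112),.017),("neck",(492,40),.017),("shank",(498,8),.017),("innerLip",(441,113),.056),("innerLipR",(543,112),.056)):print(n,np.round(on(c,p,z),3))
E
```

```text
(510, 195)
  0.0 [0.652 0.04 ] [277 179] [265 199]
  0.05 [0.621 0.026] [292 159] [279 179]
  0.1 [0.59  0.012] [308 137] [294 157]
  0.15 [ 0.559 -0.003] [326 114] [310 134]
  0.2 [ 0.527 -0.017] [344  90] [327 110]
  0.25 [ 0.496 -0.031] [363  64] [344  85]
  0.3 [ 0.465 -0.045] [384  36] [362  59]
  0.35 [ 0.434 -0.059] [406   6] [380  32]
  0.4 [ 0.402 -0.073] [430 -25] [400   4]
(555, 140)
  0.0 [0.623 0.13 ] [255 199] [252 218]
  0.05 [0.595 0.105] [273 175] [269 193]
  0.1 [0.567 0.081] [292 151] [286 168]
  0.15 [0.539 0.057] [312 125] [304 143]
  0.2 [0.511 0.033] [333  97] [322 116]
  0.25 [0.483 0.009] [355  69] [341  89]
  0.3 [ 0.455 -0.016] [379  39] [360  61]
  0.35 [ 0.427 -0.04 ] [403   7] [380  33]
  0.4 [ 0.399 -0.064] [429 -24] [400   4]
(590, 190)
  0.0 [0.72  0.131] [222 184] [215 209]
  0.05 [0.682 0.107] [242 163] [234 186]
  0.1 [0.643 0.082] [263 141] [255 163]
  0.15 [0.604 0.058] [286 117] [276 139]
  0.2 [0.565 0.034] [310  92] [298 113]
  0.25 [0.526 0.009] [336  65] [321  87]
  0.3 [ 0.487 -0.015] [363  36] [345  61]
  0.35 [ 0.448 -0.04 ] [392   6] [36
[... 307 characters left out ...]
3 [0.462 0.012] [365  41] [351  63]
  0.35 [ 0.432 -0.021] [395   8] [374  34]
  0.4 [ 0.401 -0.055] [425 -24] [397   4]
(630, 40)
  0.0 [0.571 0.264] [218 236] [232 253]
  0.05 [0.549 0.224] [241 206] [253 221]
  0.1 [0.527 0.185] [266 175] [275 190]
  0.15 [0.505 0.146] [292 144] [296 158]
  0.2 [0.483 0.107] [318 111] [317 127]
  0.25 [0.46  0.067] [344  78] [338  95]
  0.3 [0.438 0.028] [371  44] [359  65]
  0.35 [ 0.416 -0.011] [399  10] [380  34]
  0.4 [ 0.394 -0.05 ] [427 -24] [400   4]
casing/handle
lipL [ 0.477 -0.009  0.056]
lipR [0.572 0.102 0.056]
hend [0.523 0.073 0.017]
neck [0.453 0.124 0.017]
shank [0.427 0.149 0.017]
innerLip [0.475 0.016 0.056]
innerLipR [0.553 0.109 0.056]
```

Call:
{"name": "jog_arm", "arguments": {"deltas": [[[0,0.6,4.6,0,0],[0,0.6,4.6,0,0],[0,0.6,4.6,0,0],[0,0.6,4.6,0,0],[0,0,0,0,0],[0,0,0,0,0]]]}}

```text
time_s: 2.4
tcp_pos: [0.4513, 0.049, 0.3053]
eef_rot: [-180.0, -0.0, 139.3]
contact_force: [-0.3, -0.4, -0.2]
gripper_width: 0.0436
gripper_force: 0.0
```

```bash
python3 - <<'E'
from h import *
c=r.camera_info("wrist");np.save("w2.npy",c,allow_pickle=True);cv2.imwrite("pics/w2.png",r.capture("wrist"))
cv2.imwrite("pics/s2.png",r.capture("scene"))
s=r.get_state();print(s['tcp_pos'],s['eef_rot'],s['joints'],s['time_s'])
E
```

```text
[0.4513128  0.04872018 0.3054815 ] [-1.79983825e+02 -3.30708973e-03  1.39255020e+02] [ 3.11572480e+01 -3.04710910e+00 -1.99811757e+01  1.96606576e-03
 -7.30823351e+01 -1.61902800e+02] 2.5
```

View pics/w2.png

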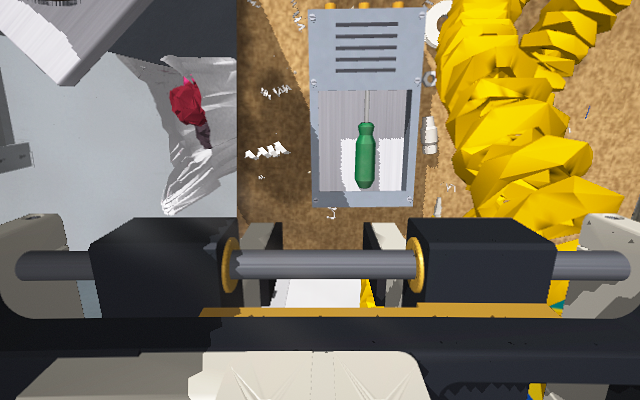

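The second wrist view shows the casing at (308–425, 10–207), with the opening at (316–415, 90–192). The green handle runs from (366,122) to (364,188). Reel, nut and coupler lie between the casing and the hose, at (437,25), (429,78) and (431,135).

```bash
python3 - <<'E'
from h import *
c=np.load("w2.npy",allow_pickle=True).item();im=cv2.imread("pics/w2.png");h=cv2.cvtColor(im,cv2.COLOR_BGR2HSV)
m=cv2.inRange(h,(55,100,40),(85,255,255));m[:, :330]=0;m[:,400:]=0;m[200:]=0
ys,xs=np.nonzero(m);print(len(xs),ys.min(),ys.max(),xs.min(),xs.max())
P=np.array([on(c,p,.02)[:2] for p in zip(xs,ys)]);v=cv2.fitLine(P.astype(np.float32),cv2.DIST_L2,0,0,0).ravel()
d=v[:2]*np.sign(v[0]);t=(P-v[2:])@d;lo,hi=v[2:]+d*t.min(),v[2:]+d*t.max();print("axis",d,np.degrees(np.arctan2(d[1],d[0])),"neck",lo,"end",hi,"grip",hi-.045*d)
C={n:on(c,p,.056)[:2] for n,p in dict(fl=(308,10.5),fr=(421,10),ml=(312,90),mr=(419,88),bl=(312,207),br=(413,206)).items()};print(C)
for n,p,z in(("hose1",(455,140),.04),("hose2",(470,190),.04),("coupler",(431,135),.011)):print(n,on(c,p,z)[:2])
w=np.load("w1.npy",allow_pickle=True).item()
for z in(.05,.1,.2,.3):print(z,proj(w,(.64,.04,z)),proj(c,(.64,.04,z)))
E
```

```text
1119 123 187 355 374
axis [ 0.7616134  -0.64803165] -40.393356 neck [0.4534953  0.12453712] end [0.52098833 0.06710954] grip [0.48671572 0.09627096]
{'fl': array([0.3108988 , 0.14957431]), 'fr': array([0.39280841, 0.2449454 ]), 'ml': array([0.37698885, 0.09757834]), 'mr': array([0.45828495, 0.19520314]), 'bl': array([0.48743324, 0.00086606]), 'br': array([0.57287651, 0.10250074])}
hose1 [0.54278145 0.19673483]
hose2 [0.61141394 0.17406254]
coupler [0.52599152 0.18293156]
0.05 [527.21868614 198.66581452] [404.33816361 266.52089762]
0.1 [554.85507302 211.24725199] [414.4874592  286.61086555]
0.2 [641.5630113  250.52833828] [445.03287564 346.96442841]
0.3 [837.1854732  338.24183726] [507.09940524 469.13186527]
```

View pics/s2.png

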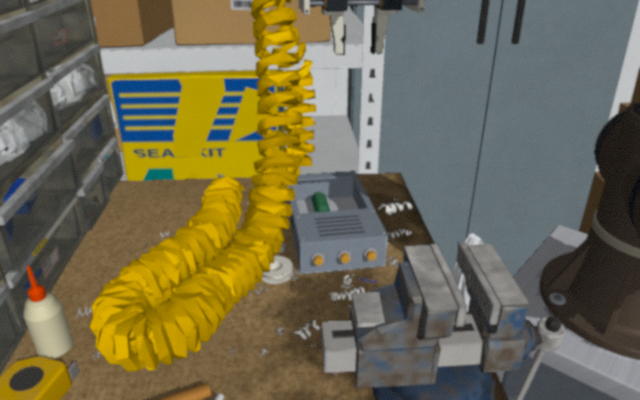

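Call:
{"name": "jog_arm", "arguments": {"deltas": [[[0,1.8,2.4,-4,0],[0,1.8,2.3,-4,0],[0,0,0,-5,0],[0,0,0,-5,0],[0,0,0,0,0]]]}}

```text
time_s: 3.12
tcp_pos: [0.4853, 0.0947, 0.1228]
eef_rot: [-179.6, -0.1, 139.2]
contact_force: [0.3, 0.5, 0.3]
gripper_width: 0.0437
gripper_force: 0.0
```

```bash
python3 - <<'E'
from h import *
c=r.camera_info("wrist");im=r.capture("wrist");cv2.imwrite("pics/w3.png",im);h=cv2.cvtColor(im,cv2.COLOR_BGR2HSV)
m=cv2.inRange(h,(55,100,40),(85,255,255));ys,xs=np.nonzero(m);print(len(xs),ys.min(),ys.max(),xs.min(),xs.max())
P=np.array([on(c,p,.02)[:2] for p in zip(xs,ys)]);v=cv2.fitLine(P.astype(np.float32),cv2.DIST_L2,0,0,0).ravel()
d=v[:2]*np.sign(v[0]);t=(P-v[2:])@d;print(np.degrees(np.arctan2(d[1],d[0])),v[2:]+d*t.min(),v[2:]+d*t.max())
s=r.get_state();p=s['tcp_pos'];n=np.array([-d[1],d[0]]);print(p,s['eef_rot'],s['joints'],s['gripper_width'],"lateral off",(p[:2]-v[2:])@n,s['contact_force'])
print("tcp px",proj(c,(p[0],p[1],.02)))
E
```

```text
3114 141 248 309 341
-40.407352 [0.45308238 0.12528751] [0.52220113 0.06644755]
[0.48714769 0.09570761 0.12529932] [-1.79818986e+02 -2.56987878e-02  1.39299760e+02] [ 3.38600712e+01  1.05899043e+01 -3.06963299e+01  3.10797606e-02
 -4.88950926e+01 -1.64580741e+02] 0.04420018096207977 lateral off -0.0004420390632456107 [ 0.55075095 -0.16386029  1.97995383]
tcp px [324.45323971 196.65832047]
```

View pics/w3.png

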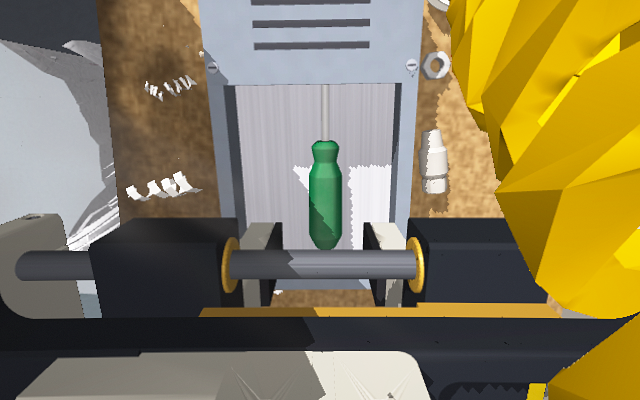

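This view shows the handle centred between the fingers, from (325,141) to (325,248). The hose at upper right, roughly (450–640, 0–318), hides the right end of the gripper, so it stands taller than the table coils. I'll triangulate its edge before descending.

```bash
python3 - <<'E'
from h import *
c=np.load("w2.npy",allow_pickle=True).item();w=r.camera_info("wrist")
hs=lambda f:cv2.inRange(cv2.cvtColor(cv2.imread(f),cv2.COLOR_BGR2HSV),(18,150,40),(32,255,255))
A=hs("pics/w2.png");B=hs("pics/w3.png");A[:,:425]=0;B[:,:425]=0
K=np.ones((5,5));A=cv2.morphologyEx(A,2,K);B=cv2.morphologyEx(B,2,K)
g=np.array([.487,.0957]);X=np.array([.65,.76]);Y=np.array([.76,-.65])
for v in range(20,311,20):
    xs=np.nonzero(B[v])[0]
    if not len(xs):continue
    u=xs.min();best=[]
    for z in np.arange(0,.24,.004):
        q=on(w,(u,v),z);a=proj(c,q);i=int(round(a[1]))
        if not 0<=i<215:continue
        e=np.nonzero(A[i])[0]
        if len(e):best.append((abs(e.min()-a[0]),z,*np.round(((q[:2]-g)@X,(q[:2]-g)@Y),3)))
    best.sort();print(v,u,[tuple(np.round(b,3)) for b in best[:3]])
E
```

```text
20 448 [(np.float64(0.028), np.float64(0.128), np.float64(0.051), np.float64(-0.103)), (np.float64(0.043), np.float64(0.16), np.float64(0.04), np.float64(-0.096)), (np.float64(0.095), np.float64(0.132), np.float64(0.05), np.float64(-0.102))]
40 451 [(np.float64(0.066), np.float64(0.164), np.float64(0.04), np.float64(-0.09)), (np.float64(0.248), np.float64(0.168), np.float64(0.038), np.float64(-0.089)), (np.float64(0.436), np.float64(0.172), np.float64(0.037), np.float64(-0.088))]
60 452 [(np.float64(0.097), np.float64(0.192), np.float64(0.03), np.float64(-0.081)), (np.float64(0.133), np.float64(0.188), np.float64(0.032), np.float64(-0.081)), (np.float64(0.334), np.float64(0.196), np.float64(0.029), np.float64(-0.08))]
80 458 [(np.float64(0.002), np.float64(0.188), np.float64(0.033), np.float64(-0.077)), (np.float64(0.286), np.float64(0.184), np.float64(0.035), np.float64(-0.077)), (np.float64(0.298), np.float64(0.192), np.float64(0.032), np.float64(-0.076))]
100 465 [(np.float64(0.174), np.float64(0.192), np.float64(0.034), np.float64(-0.072)), (np.float64(0.202), np.float64(0.188), 
[... 1863 characters left out ...]
oat64(0.232), np.float64(0.026), np.float64(-0.053)), (np.float64(0.98), np.float64(0.228), np.float64(0.029), np.float64(-0.051)), (np.float64(1.233), np.float64(0.236), np.float64(0.023), np.float64(-0.056))]
280 535 [(np.float64(0.391), np.float64(0.232), np.float64(0.027), np.float64(-0.051)), (np.float64(0.559), np.float64(0.236), np.float64(0.024), np.float64(-0.053)), (np.float64(1.148), np.float64(0.228), np.float64(0.03), np.float64(-0.048))]
300 555 [(np.float64(2.001), np.float64(0.236), np.float64(0.027), np.float64(-0.051)), (np.float64(3.205), np.float64(0.232), np.float64(0.03), np.float64(-0.048)), (np.float64(3.316), np.float64(0.228), np.float64(0.034), np.float64(-0.045))]
```

```bash
python3 - <<'E'
from h import *
w2=np.load("w2.npy",allow_pickle=True).item();w3=r.camera_info("wrist");sc=r.camera_info("scene");sd=r.camera_info("side")
g=np.array([.487,.0957]);X=np.array([.65,.76]);Y=np.array([.76,-.65])
def go(fa,ca,fb,cb,tag):
    I=[cv2.imread(f"pics/{f}.png") for f in(fa,fb)];S=cv2.SIFT_create(contrastThreshold=.01)
    M=[cv2.dilate(cv2.inRange(cv2.cvtColor(i,cv2.COLOR_BGR2HSV),(18,140,40),(32,255,255)),np.ones((3,3))) for i in I]
    k=[S.detectAndCompute(cv2.cvtColor(i,6),m) for i,m in zip(I,M)]
    out=[]
    for m,n in cv2.BFMatcher().knnMatch(k[0][1],k[1][1],k=2):
        if m.distance>.85*n.distance:continue
        p,q=k[0][0][m.queryIdx].pt,k[1][0][m.trainIdx].pt
        o,d=ray(ca,p);P,e=ray(cb,q);t=np.linalg.lstsq(np.stack([d,-e],1),P-o,rcond=None)[0]
        if min(t)<0:continue
        a=o+d*t[0];gap=np.linalg.norm(a-P-e*t[1])
        if gap<.004 and -.02<a[2]<.6 and .3<a[0]<.8:out.append((np.round(a,3),np.round([(a[:2]-g)@X,(a[:2]-g)@Y],3),np.int32(p),np.int32(q)))
    print(tag,len(out));[print(' ',*o) for o in sorted(out,key=lambda o:-o[0][2])[:25]]
go("w2",w2,"w3",w3,"wrist");go("scene0",sc,"side0",sd,"sc-sd")
E
```

```text
wrist 3
  [0.46  0.167 0.197] [ 0.037 -0.067] [445 105] [487 121]
  [0.461 0.171 0.182] [ 0.041 -0.068] [443 103] [474 113]
  [0.461 0.171 0.182] [ 0.041 -0.068] [443 103] [474 113]
sc-sd 60
  [0.546 0.12  0.347] [0.056 0.029] [281  13] [280  39]
  [0.583 0.232 0.213] [ 0.166 -0.016] [216 109] [226 127]
  [0.741 0.044 0.153] [0.126 0.227] [242  99] [226 127]
  [0.442 0.241 0.135] [ 0.081 -0.129] [278 183] [300 190]
  [0.446 0.247 0.133] [ 0.089 -0.129] [273 184] [295 192]
  [0.446 0.265 0.129] [ 0.102 -0.141] [264 191] [289 198]
  [0.428 0.244 0.123] [ 0.074 -0.141] [283 194] [307 200]
  [0.448 0.273 0.114] [ 0.109 -0.145] [260 202] [286 209]
  [0.426 0.299 0.091] [ 0.115 -0.178] [257 227] [290 232]
  [0.419 0.29  0.087] [ 0.104 -0.178] [266 230] [297 234]
  [0.409 0.313 0.081] [ 0.114 -0.2  ] [259 243] [295 245]
  [0.415 0.288 0.08 ] [ 0.1  -0.18] [269 234] [300 238]
  [0.761 0.063 0.076] [0.153 0.229] [232 135] [217 163]
  [0.415 0.26  0.074] [ 0.078 -0.162] [283 230] [309 232]
  [0.42  0.349 0.073] [ 0.149 -0.215] [234 255] [275 260]
  [0.42  0.349 0.073] [ 0.149 -0.215] [234 255] [275 260]
  [0.426 0.352 0.072] [ 0.155 -0.213] [230 255] [271 260]
  [0.44  0.511 0.071] [ 0.285 -0.306] [118 309] [183 322]
  [0.41  0.357 0.068] [ 0.149 -0.229] [234 264] [278 267]
  [0.458 0.481 0.067] [ 0.275 -0.272] [132 293] [190 307]
  [0.414 0.423 0.067] [ 0.201 -0.268] [192 286] [247 290]
  [0.39  0.433 0.067] [ 0.193 -0.293] [198 298] [259 301]
  [0.396 0.427 0.067] [ 0.192 -0.285] [199 294] [258 297]
  [0.535 0.282 0.067] [ 0.172 -0.085] [219 213] [239 228]
  [0.554 0.279 0.065] [ 0.183 -0.068] [213 209] [231 224]
```

```bash
python3 - <<'E'
from h import *
a=r.capture("scene")[0:240,200:440];b=r.capture("side")[0:240,200:440]
cv2.imwrite("pics/d.png",np.hstack([cv2.resize(i,(400,400)) for i in(a,b)]))
s=r.get_state();print(np.round(s['contact_force'],2),np.round(s['moment'],2),np.round(s['joint_torque'],2),s['tcp_pos'])
E
```

```text
[ 0.44  0.06 -1.15] [-0.02 -0.06 -0.01] [-1.200e-01 -3.671e+01  2.252e+01  5.310e+00 -9.000e-02  1.000e-02] [0.48885657 0.09709405 0.12762031]
```

View pics/d.png

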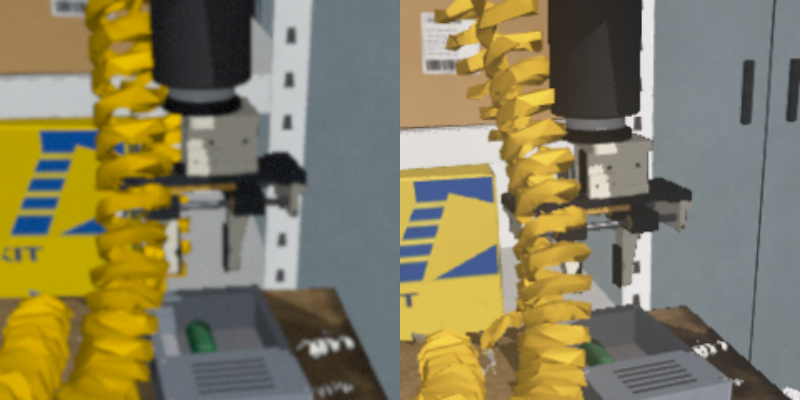

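The crop shows the hose hanging on the camera side of the gripper, close by, but the measured forces are about zero. It moves outward lower down, so I'll descend slowly and watch the forces.

Call:
{"name": "jog_arm", "arguments": {"deltas": [[[0,0,0,-1.5,0],[0,0,0,-1.5,0],[0,0,0,-1.5,0],[0,0,0,0,0]]]}}

```text
time_s: 3.78
tcp_pos: [0.4867, 0.0967, 0.0793]
eef_rot: [-179.9, -0.0, 139.4]
contact_force: [0.8, -0.4, 0.8]
gripper_width: 0.0438
gripper_force: 0.0
```

Call:
{"name": "jog_arm", "arguments": {"deltas": [[[0,0,0,-1.5,0],[0,0,0,-1.5,0],[0,0,0,-1,0],[0,0,0,0,0],[0,0,0,0,0]]]}}

```text
time_s: 4.4
tcp_pos: [0.4878, 0.0973, 0.041]
eef_rot: [180.0, 0.0, 139.4]
contact_force: [0.1, 0.2, 0.4]
gripper_width: 0.0439
gripper_force: 0.0
```

Call:
{"name": "jog_arm", "arguments": {"deltas": [[[0,0,0,-0.8,0],[0,0,0,-0.6,0],[0,0,0,0,0],[-1,0,0,0,0],[-1,0,0,0,0],[-1,0,0,0,0],[-1,0,0,0,0],[-1,0,0,0,0]]], "force": 4}}

```text
time_s: 5.4
tcp_pos: [0.4875, 0.0971, 0.0267]
eef_rot: [-180.0, 0.0, 139.4]
contact_force: [-1.1, -0.8, 1.4]
gripper_width: 0.0269
gripper_force: 4.0
```

Call:
{"name": "jog_arm", "arguments": {"deltas": [[[-1,-0.35,0.3,0.1,0],[-1,-0.35,0.3,0,0],[-1,-0.35,0.3,0,0],[-1,-0.3,0.26,0,0],[-1,0,0,0,0],[-1,0,0,0,0]]]}}

```text
time_s: 6.15
tcp_pos: [0.4741, 0.1088, 0.0276]
eef_rot: [180.0, 0.0, 139.4]
contact_force: [-0.4, -0.5, -1.2]
gripper_width: 0.0267
gripper_force: 4.0
```

```bash
python3 - <<'E'
from h import *
s=r.get_state();print(s['tcp_pos'],s['contact_force'],s['gripper_width'],s['joints'])
cv2.imwrite("pics/e.png",np.hstack([cv2.resize(r.capture("wrist")[60:300,180:480],(500,400)),cv2.resize(r.capture("scene")[150:310,270:390],(300,400))]))
E
```

```text
[0.47405161 0.10880662 0.02758043] [-0.44833981 -0.50158122 -1.22170204] 0.026666488174304816 [ 3.61535703e+01  1.81192709e+01 -3.77948437e+01  3.64959004e-03
 -3.40802703e+01 -1.66776939e+02]
```

View pics/e.png

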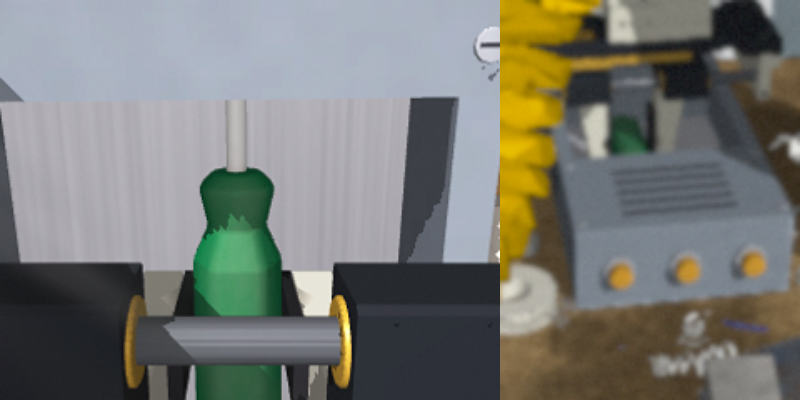

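The handle is gripped on centre. Its neck is at crop (237,180), the shank still runs under the cover edge at crop row 100, and there is no contact force. I'll lift 2.5 cm and check the tilt.

Call:
{"name": "jog_arm", "arguments": {"deltas": [[[-1,0,0,0.5,0],[-1,0,0,0.5,0],[-1,0,0,0.5,0],[-1,0,0,0.5,0],[-1,0,0,0.5,0],[-1,0,0,0,0]]]}}

```text
time_s: 7.0
tcp_pos: [0.4743, 0.1089, 0.053]
eef_rot: [179.9, 0.0, 139.4]
contact_force: [-0.7, 0.4, -1.0]
gripper_width: 0.027
gripper_force: 4.0
```

```bash
cat > n.py <<'E'
from h import *
# neck end pixel -> tilt of the handle about the grip (grip height on axis = tcp-.0095, neck 45 mm along -Y)
s=r.get_state();c=r.camera_info("wrist");im=r.capture("wrist")
m=cv2.inRange(cv2.cvtColor(im,cv2.COLOR_BGR2HSV),(55,100,30),(85,255,255));n,l,st,ce=cv2.connectedComponentsWithStats(m)
i=1+np.argmax(st[1:,4]);top=st[i,1];xs=np.nonzero(l[top+1]==i)[0];u=xs.mean()
p=np.array(s['tcp_pos'])-[0,0,.0095];Y=np.array([.761,-.648,0])
th=np.radians(np.arange(-20,85,.5));P=[p-.045*(Y*np.cos(t))+[0,0,-.045*np.sin(t)]+.007*np.array([*(-Y[:2]*np.sin(t)),np.cos(t)]) for t in th]
v=np.array([proj(c,q)[1] for q in P])
print("tcp",np.round(s['tcp_pos'],4),"F",np.round(s['contact_force'],1),"grip",s['gripper_force'],s['gripper_width'],"neck px",u,top,"width",st[i,2],"tilts",np.degrees(th[np.abs(v-top)<2]))
cv2.imwrite("pics/last.png",im)
E
python3 n.py
```

```text
tcp [0.4743 0.1089 0.053 ] F [-0.7  0.4 -1. ] grip 3.994317732285708 0.02704979453829783 neck px 321.5 161 width 53 tilts [ 1.5  2.   2.5  3.   3.5  4.   4.5  5.   5.5  6.   6.5  7.   7.5  8.
  8.5  9.   9.5 10.  10.5 11.  11.5 12.  12.5 25.  25.5 26.  26.5 27.
 27.5 28.  28.5 29.  29.5 30.  30.5 31.  31.5 32.  32.5 33.  33.5 34.
 34.5 35.  35.5 36.  36.5 37.  37.5]
```

Call:
{"name": "jog_arm", "arguments": {"deltas": [[[-1,0,0,0.4,0],[-1,0,0,0.4,0],[-1,0,0,0.4,0],[-1,0,0,0.4,0],[-1,0,0,0.4,0],[-1,0,0,0,0]]], "force": 3}}

```text
time_s: 7.8
tcp_pos: [0.4742, 0.1089, 0.0729]
eef_rot: [180.0, 0.0, 139.4]
contact_force: [0.2, -0.1, -2.1]
gripper_width: 0.0268
gripper_force: 3.0
```

```bash
python3 n.py; python3 - <<'E'
from h import *
cv2.imwrite("pics/f.png",np.hstack([cv2.resize(cv2.imread("pics/last.png")[60:300,180:480],(400,320)),cv2.resize(r.capture("scene")[130:250,270:420],(400,320))]))
E
```

```text
tcp [0.4742 0.1089 0.0729] F [ 0.2 -0.1 -2.1] grip 2.998625938198529 0.026760052267264637 neck px 322.0 160 width 53 tilts [ 3.5  4.   4.5  5.   5.5  6.   6.5  7.   7.5  8.   8.5  9.   9.5 10.
 10.5 11.  11.5 12.  12.5 13.  13.5 14.  14.5 15.  15.5 16.  16.5 17.
 17.5 18.  18.5 19.  19.5 20.  20.5 21.  21.5 22.  22.5 23.  23.5 24.
 24.5 25.  25.5 26.  26.5 27.  27.5 28.  28.5 29.  29.5 30.  30.5 31.
 31.5 32.  32.5 33.  33.5 34.  34.5 35. ]
```

View pics/f.png

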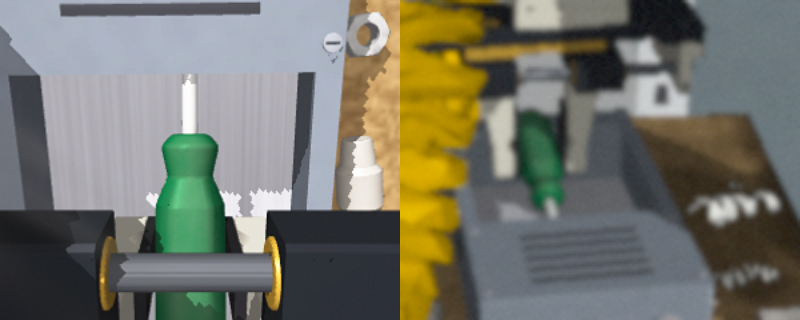

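The handle has clearly tilted up out of the opening at (540,150) in the right-hand crop, and the shank goes down under the cover. I'll now measure the tilt numerically, by casting scene-camera rays onto the driver's vertical plane.

```bash
cat > t.py <<'E'
from h import *
s=r.get_state();tc=np.array(s['tcp_pos']);Y=np.array([.761,-.648,0]);N=np.array([.648,.761,0]);o0=np.array([.4176,.1464])-(-.03)*Y[:2]
print("tcp",tc.round(4),"casing y",round(float((tc[:2]-o0)@Y[:2]),4),"F",np.round(s['contact_force'],1),"grip",round(float(s['gripper_force']),2),round(float(s['gripper_width']),4),"t",s['time_s'])
for n in("scene","side"):
    c=r.camera_info(n);im=r.capture(n);m=cv2.inRange(cv2.cvtColor(im,cv2.COLOR_BGR2HSV),(55,70,25),(88,255,255))
    k,l,st,ce=cv2.connectedComponentsWithStats(m);g=proj(c,tc)
    i=1+min((j for j in range(k-1) if st[j+1,4]>25),key=lambda j:np.hypot(*(ce[j+1]-g)),default=-1)
    if i<1:continue
    ys,xs=np.nonzero(l==i);Q=[]
    for p in zip(xs,ys):
        o,d=ray(c,p);q=o+d*((tc-o)@N)/(d@N);Q.append(((q[:2]-o0)@Y[:2],q[2]))
    Q=np.float32(Q);v=cv2.fitLine(Q,cv2.DIST_L2,0,0,0).ravel();d=v[:2]*np.sign(v[0]);e=(Q-v[2:])@d
    print(n,len(Q),"tilt",np.degrees(np.arctan2(d[1],d[0])).round(1),"lo",(v[2:]+d*e.min()).round(3),"hi",(v[2:]+d*e.max()).round(3))
E
python3 t.py
```

```text
tcp [0.474  0.1087 0.0726] casing y 0.0373 F [-0.2 -1.  -0.9] grip 3.0 0.0268 t 7.9
scene 463 tilt -23.4 lo [-0.061  0.106] hi [0.129 0.025]
side 228 tilt 0.5 lo [-0.024  0.066] hi [0.058 0.067]
```

```bash
cat > t.py <<'E'
from h import *
s=r.get_state();tc=np.array(s['tcp_pos']);Y=np.array([.761,-.648,0]);o0=np.array([.4176,.1464])+.03*Y[:2];p=tc-[0,0,.0095]
g=(tc[:2]-o0)@Y[:2]
print("tcp",tc.round(4),"casing y",g.round(4),"F",np.round(s['contact_force'],1),"grip",round(float(s['gripper_force']),2),round(float(s['gripper_width']),4),"t",s['time_s'])
for n in("scene","side"):
    c=r.camera_info(n);im=r.capture(n);m=cv2.inRange(cv2.cvtColor(im,cv2.COLOR_BGR2HSV),(60,90,25),(85,255,255))
    q=proj(c,p).astype(int);m2=np.zeros_like(m);m2[max(q[1]-45,0):q[1]+45,q[0]-22:q[0]+25]=m[max(q[1]-45,0):q[1]+45,q[0]-22:q[0]+25]
    ys,xs=np.nonzero(m2)
    if not len(ys):continue
    th=np.radians(np.arange(-10,88,1.))
    v=np.array([proj(c,p-.045*(Y*np.cos(t)+[0,0,np.sin(t)])+.007*(Y*np.sin(t)-[0,0,np.cos(t)]))[1] for t in th])
    t=th[np.argmin(abs(v-ys.max()))]
    print(n,len(ys),q,"rows",ys.min(),ys.max(),"tilt",np.degrees(t).round(),"tip y,z",(g-.141*np.cos(t)).round(3),(p[2]-.141*np.sin(t)).round(3),"end z",(p[2]+.045*np.sin(t)).round(3))
E
python3 t.py
```

```text
tcp [0.4739 0.1087 0.0724] casing y 0.0373 F [-0.6 -0.3 -1.2] grip 3.0 0.0268 t 8.0
scene 435 [321 189] rows 173 207 tilt 4.0 tip y,z -0.103 0.053 end z 0.066
side 50 [322 199] rows 199 213 tilt 2.0 tip y,z -0.104 0.058 end z 0.065
```

Call:
{"name": "jog_arm", "arguments": {"deltas": [[[-1,0,0,0.4,0],[-1,0,0,0.4,0],[-1,0,0,0.4,0],[-1,0,0,0.4,0],[-1,0,0,0.4,0],[-1,0,0,0,0]]]}}

```text
time_s: 8.85
tcp_pos: [0.4742, 0.1089, 0.093]
eef_rot: [180.0, 0.0, 139.4]
contact_force: [-0.5, 0.6, -0.6]
gripper_width: 0.0269
gripper_force: 3.0
```

```bash
python3 t.py; python3 n.py
```

```text
tcp [0.4742 0.1089 0.093 ] casing y 0.0374 F [-0.5  0.6 -0.6] grip 3.0 0.0269 t 8.85
scene 527 [321 178] rows 159 200 tilt 16.0 tip y,z -0.098 0.045 end z 0.096
side 56 [321 189] rows 186 207 tilt 16.0 tip y,z -0.098 0.045 end z 0.096
tcp [0.474  0.1087 0.0926] F [ 0.1 -0.3 -1.6] grip 2.999053818639368 0.026975039902290474 neck px 322.5 161 width 52 tilts [ 1.   1.5  2.   2.5  3.   3.5  4.   4.5  5.   5.5  6.   6.5  7.   7.5
  8.   8.5  9.   9.5 10.  10.5 11.  11.5 12.  25.  25.5 26.  26.5 27.
 27.5 28.  28.5 29.  29.5 30.  30.5 31.  31.5 32.  32.5 33.  33.5 34.
 34.5 35.  35.5 36.  36.5 37.  37.5]
```

Call:
{"name": "jog_arm", "arguments": {"deltas": [[[-1,0,0,0.4,0],[-1,0,0,0.4,0],[-1,0,0,0.4,0],[-1,0,0,0.4,0],[-1,0,0,0.4,0],[-1,0,0,0.4,0],[-1,0,0,0.4,0],[-1,0,0,0,0]]]}}

```text
time_s: 10.0
tcp_pos: [0.4742, 0.1088, 0.1209]
eef_rot: [180.0, 0.0, 139.4]
contact_force: [-0.1, 0.4, -1.4]
gripper_width: 0.0269
gripper_force: 3.0
```

```bash
python3 t.py
```

```text
tcp [0.4742 0.1088 0.1209] casing y 0.0374 F [-0.1  0.4 -1.4] grip 3.0 0.0269 t 10.0
scene 612 [321 163] rows 141 189 tilt 76.0 tip y,z 0.003 -0.025 end z 0.155
side 52 [321 175] rows 172 195 tilt 24.0 tip y,z -0.091 0.054 end z 0.13
```

Call:
{"name": "jog_arm", "arguments": {"deltas": [[[-1,0.35,-0.73,0.15,0],[-1,0.35,-0.73,0.15,0],[-1,0.35,-0.73,0.15,0],[-1,0.35,-0.73,0.15,0],[-1,0.35,-0.73,0.15,0],[-1,0.35,-0.73,0.15,0],[-1,0,0,0,0]]]}}

```text
time_s: 10.98
tcp_pos: [0.4953, 0.0645, 0.1296]
eef_rot: [180.0, 0.0, 139.3]
contact_force: [0.5, -0.6, -1.3]
gripper_width: 0.0269
gripper_force: 3.0
```

```bash
python3 t.py
```

```text
tcp [0.4953 0.0645 0.1296] casing y 0.0822 F [ 0.5 -0.6 -1.3] grip 3.0 0.0269 t 10.975
scene 521 [328 148] rows 127 172 tilt 33.0 tip y,z -0.036 0.043 end z 0.145
```

Call:
{"name": "jog_arm", "arguments": {"deltas": [[[-1,0.55,-0.5,0,0],[-1,0.55,-0.5,0,0],[-1,0,0,0.4,0],[-1,0,0,0.5,0],[-1,0,0,0.5,0],[-1,0,0,0.5,0],[-1,0,0,0.5,0],[-1,0,0,0.5,0]]]}}

```text
time_s: 12.08
tcp_pos: [0.506, 0.055, 0.159]
eef_rot: [180.0, 0.0, 139.4]
contact_force: [0.4, 0.0, -1.1]
gripper_width: 0.0269
gripper_force: 3.0
```

Call:
{"name": "jog_arm", "arguments": {"deltas": [[[-1,0,0,0.5,0],[-1,0,0,0.5,0],[-1,0,0,0.5,0],[-1,0,0,0.5,0],[-1,0,0,0.5,0],[-1,0,0,0.5,0],[-1,0,0,0,0]]]}}

```text
time_s: 12.95
tcp_pos: [0.5062, 0.055, 0.189]
eef_rot: [180.0, 0.0, 139.4]
contact_force: [-0.6, -0.2, -1.1]
gripper_width: 0.0268
gripper_force: 3.0
```

```bash
python3 t.py
```

```text
tcp [0.5062 0.055  0.189 ] casing y 0.0967 F [-0.6 -0.2 -1.1] grip 3.0 0.0268 t 12.95
scene 526 [327 112] rows 92 136 tilt 30.0 tip y,z -0.025 0.109 end z 0.202
```

Call:
{"name": "jog_arm", "arguments": {"deltas": [[[-1,-0.4,-0.5,0.5,0],[-1,-0.4,-0.5,1,0],[-1,-0.4,-0.5,1,0],[-1,-0.4,-0.5,1.2,0],[-1,-0.4,-0.5,1.2,0],[-1,-0.4,-0.5,1.2,0],[-1,-0.2,-0.3,1.2,0],[-1,0,0,1,0]]], "force": 12}}

```text
time_s: 14.05
tcp_pos: [0.48, 0.0218, 0.2725]
eef_rot: [180.0, 0.0, 139.4]
contact_force: [0.9, -0.4, -1.8]
gripper_width: 0.0265
gripper_force: 12.0
```

Call:
{"name": "jog_arm", "arguments": {"deltas": [[[-1,0,0,1,0],[-1,0,0,0.5,0],[-1,0,0,0,0],[-1,0,0,0,0],[-1,0,0,0,0],[-1,0,0,0,0],[-1,0,0,0,0]]]}}

```text
time_s: 14.92
tcp_pos: [0.48, 0.0219, 0.2865]
eef_rot: [-180.0, -0.0, 139.4]
contact_force: [0.2, -0.1, -0.7]
gripper_width: 0.0266
gripper_force: 12.0
```

```bash
python3 t.py; python3 - <<'E'
from h import *
# small parts: compare scene before/after around the reel
a=cv2.imread("pics/scene0.png").astype(int);b=r.capture("scene").astype(int)
print("reel patch diff",abs(a-b)[255:285,262:295].mean(),np.abs(r.get_state()['qd']).max())
c=r.camera_info("wrist");im=r.capture("wrist");m=cv2.inRange(cv2.cvtColor(im,cv2.COLOR_BGR2HSV),(55,90,30),(85,255,255));print("green px wrist",(m>0).sum())
E
```

```text
tcp [0.48   0.0219 0.2865] casing y 0.0982 F [ 0.2 -0.1 -0.7] grip 11.99 0.0266 t 14.925
scene 547 [353  54] rows 33 79 tilt 35.0 tip y,z -0.017 0.196 end z 0.303
reel patch diff 3.6936026936026938 0.1182035619310739
green px wrist 4950
```

```bash
python3 -c "
from plant import r
print(r.close_job())"
```

```text
the job is handed in; nothing more can be done
None
```

I handed the job in at about 15 s with the screwdriver out of the casing, held still at 12 N and its lowest point at least 8 cm above the top; the reel hadn't moved in the pictures, I didn't recheck the nut and coupler, and no verdict came back.

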